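# Offer a hinge leaf up to its clamped mate and hold it for the pin

## Task

Take the loose yellow hinge leaf with the single knuckle and bring its knuckle down between the two knuckles of the yellow leaf clamped in the vice, its plate level and pointing out over the vice's handle side, so that the pin holes line up. Do not force it against the clamped leaf, and leave the other things on the bench where they are. Finish while still holding it there in the gripper, steady and in line, ready for a workmate to drive the pin: do not let go.

Things in the scene. Friction and masses are not known exactly. Their poses are not given: they have to be found in the camera images.
- loose_leaf: Loose yellow hinge leaf, about 0.27 kg, flat on the bench at one side of the vice. One knuckle (diameter 20, 23 mm long along y, chamfered 2) on a 23 wide neck at the edge of a plate 56 wide (y -28 to 28), 10 thick, x from -64 to -13.5 mm; undersides flush. Origin: underside, below the middle of the knuckle axis; y along that axis, x from plate to knuckle, z up. Lies right way up.
- loose_bore (a point): Centre of the loose leaf's pin hole (10 mm bore along the leaf's y): middle of its knuckle, 10 mm above the leaf's underside.
- loose_plate (a point): Middle of the top face of the loose leaf's plate: 10 mm above its underside, 34 mm from the knuckle axis (leaf's -x), close to the centre of mass. The plate's side edges beside it (leaf's y = -28 and 28 mm) are flat and parallel: a 56 mm wide grip.
- clamped_leaf: Mating yellow leaf fixed upright in the vice. Two knuckles (diameter 20, each 14 mm long, chamfered 2) with a gap of 28 mm between them, y from -14 to 14, open upwards. Its plate, 10 thick, hangs behind the axis (x 0 to 10 mm). Origin midway between the knuckles on their axis, 183 to 193 mm above the bench; y along the axis, z up, -x out over the vice's moving jaw and handle.
- clamped_bore (a point): Middle of the clamped leaf's pin-hole axis (10 mm bore along its y), midway between its knuckles: the loose leaf's pin hole comes here, plate to -x of the clamped leaf, axes of both leaves then parallel. In the gap the plate's top edge is a hollow seat of radius 12 mm round this axis, below and behind it, so a knuckle in line clears it by 2 mm.
- vice: Blue bench vice, fixed; jaws 100 mm wide, jaw tops 150 mm above the bench, about 315 mm long. Origin on the bench below the jaw gap; -x towards the moving jaw and handle bar (183 mm out, 86 mm up, 180 mm long along y), y along the jaws, z up. The clamped leaf's knuckle axis is parallel to the jaws, 5 mm to -x of the gap's middle, up to 18 mm off centre along it.
- black_leaf: Bystander: black hinge leaf of another hinge, two knuckles, 76 x 56 x 20 mm, lying flat on the other side of the vice from the loose leaf. Origin on its underside below the knuckle axis, plate towards its -x.
- parts_dish: Bystander: round steel parts dish, diameter 124 at the rim, 24 mm high, heavy (magnetic base); origin at the centre of its underside.
- hinge_pin: Bystander: the hinge pin, diameter 8 with a tapered nose and a 13 mm head, 61 mm long, lying in the parts dish; origin at its middle, on the dish's floor. It is for the workmate.
- oil_bottle: Bystander: black oil bottle with red cap, diameter 72, 190 mm high; origin at the centre of its underside.
- mallet: Bystander: soft-face mallet lying on the bench, about 290 mm long, head 88 mm wide and 42 mm high; origin on the bench under the shaft.
- spanner: Bystander: steel spanner, 170 mm long, lying flat; origin at the middle of its underside.
- spray_can: Bystander: spray can, diameter 58, 170 mm high; origin at the centre of its underside.
Not all that is in view belongs to the job. Leave any pink or red look-alike of the loose_leaf alone.

How it is judged:
On the way, in this order (a step that is already met when the one before it is completed fails the run):
1. the loose leaf is picked up in the gripper, clear of the bench (height (world z) of loose_bore above 0.06 m and contact force between the fingers and loose_leaf above 2 N and distance between loose_bore and clamped_bore above 0.03 m), for 0.2 s.
2. its knuckle is between the clamped leaf's knuckles with the pin holes in line, held steady for a second (x of loose_bore in the frame of clamped_bore between -0.003 and 0.003 m and y of loose_bore in the frame of clamped_bore between -0.0035 and 0.0035 m and z of loose_bore in the frame of clamped_bore between -0.003 and 0.003 m and angle between the y axis of loose_leaf and the y axis of clamped_leaf, either way round below 0.1 rad and angle between loose_leaf's own z axis and vertical below 0.17 rad and x of loose_plate in the frame of clamped_bore below -0.02 m and contact force between the fingers and loose_leaf above 2 N and linear speed of loose_leaf below 0.02 m/s and contact force between loose_leaf and clamped_leaf below 25 N), for 1 s.
At the end, for the whole second after the job is handed in: The leaf is in the gripper (over 2 N), under 20 mm/s, its hole within 3 mm of the clamped axis up-down and fore-aft and 3.5 mm along it, axes parallel within 0.1 rad, plate level within 0.17 rad, on the handle side, pressing on the clamped leaf with under 25 N (all of step 2); the arm keeps its last pose, push and grip.
It fails at once if the loose leaf is forced against the clamped leaf (over 40 N) (contact force between loose_leaf and clamped_leaf above 40 N).
It fails at once if a bystander is moved more than 20 mm or knocked over (distance of any of black_leaf, parts_dish, hinge_pin, oil_bottle, mallet, spanner, spray_can from where it was at the start of the episode above 0.02 m or angle between any of oil_bottle, spray_can's own z axis and vertical above 0.5 rad).
It also fails if it takes over 45 s, if anything falls off the work surface, if the arm or the gripper's body presses on something with over 40 N, if the wrist force passes 120 N, or if a joint passes its speed limit or range.

## Robot

A 7-joint arm with a two-finger parallel gripper is mounted at the origin on the work surface. World frame = base frame: x ahead of the robot, y to its left, z up, the work surface at z = 0. Lengths are in m, angles in rad, forces in N, time in s.
With the tool pointing down it reaches from about 0.425 to 0.875 m from the base axis. Payload 4.7 kg.
Tool frame: the origin (TCP) lies midway between the tips of the shut fingers; the grasp point (between the pads) lies 19 mm behind it; y points along the fingers, z is the direction in which the jaws open and shut, and the axes are right-handed (so a half turn about y gives the same grasp; the last joint's range is limited). The gripper opens to 87 mm and grips with 3 to 60 N. Pads are 19 mm wide; open, the fingers measure 117 mm over their backs; the gripper's body (75 mm by 190 mm) begins 51 mm behind the grasp point.
Start: joints at [-1.335, 0.321, -0.07, 1.45, 0.023, 1.371, -0.057], TCP at [0.143, 0.634, 0.223] pointing down, gripper open.
Joint ranges: [-2.86, 2.86], [-0.3, 2.09], [-1.38, 1.24], [0.06, 2.45], [-1.56, 4.7], [0.09, 2.05], [-2.69, 2.69]. Speed limits (rad/s): [2.57, 2.57, 3.14, 3.14, 3.14, 3.14, 3.14].

## Interface

Orientations are given as a rotation vector (axis times angle).
In Python, from bench import ctrl gives the robot as it stands.
- The arm moves only by the tool play_rows, never from a script. Its arguments are lists of equal length, an entry for each row: "translation": the shift along the tool's x, y, z in mm, a list of three; "turn": the turn, a rotation vector about the tool's x, y, z in rad, a list of three; "fingers": the opening, from -1 (shut) to 1 (fully open), so that 0 is half open. In form: {"translation": [[dx, dy, dz], ...], "turn": [[wx, wy, wz], ...], "fingers": [fingers, ...]}. A call has exactly 10 rows; each row shifts and turns the commanded pose from where the row before left it, along the tool's axes as they then stand; what a row does not reach is not made up. A row lasts 1/12 s, in which the tool goes at most 41.7 mm and 7.16 degrees, less where a joint would pass 70% of its speed; a pose out of reach is approached as far as the arm can. A call with a gripper value outside its range is refused whole. The fingers move at their own pace and stop on an object; "grip_force" is the grip in N (left out, the last holds). Time passes only in rows, so rows that do not move let the fingers close, or fill a call up. It gives the time, the measured TCP pose, the force and the opening at its end, in the units of the state.
- ctrl.get_state(): the state, without advancing time (a new reading comes with each control period).
- ctrl.get_image(name): name is "scene" or "side" or "wrist"; returns the picture (480x640x3 uint8, blue, green, red); there is no depth.
- ctrl.camera_info(name): a dict with "camera_matrix" (3x3 intrinsics, pixels), "R" (3x3) and "t" (3): a world point X has camera coordinates R X + t. Camera axes: x right, y down, z forward; pixel columns grow to the right and rows downward; lengths in m; the calibration is good to about 2 mm. A picture is of the moment at which its call begins: read the wrist's pose just before it. camera_info takes no time and is no camera call; for the wrist camera it gives the pose at the moment of the call.
- ctrl.close_job(): hands the job in, once; it reports no verdict.
The state is a dict: "time": time; "joint_positions": joint angles; "qd": joint speeds; "joint_torque": joint torques, N m; "position": TCP position; "tool_rot": TCP orientation; "ft_force": force on the tool from outside, world axes, zero at the start; "torque": the same for the moment, N m; "grip_width": opening from 0.0 (shut) to 1.0 (fully open).
Only numpy, scipy, OpenCV 4.12 (cv2) and the standard library are available. Lean on these libraries where they do the work, as an engineer would, in place of code of your own. Each camera call takes 0.05 s, during which the arm holds its last target.

## Working session

There is one attempt and no reset: what is moved stays moved. The work goes in short steps, Python scripts to look and compute and a tool call to move; the robot and the scene stay as the last step left them, time stands still between calls to the robot, and variables do not carry over. Pictures are saved under pics/ and viewed, and the job is handed in when it is done.

Besides the shell and the picture viewer there is one more tool, called after "Request:" as name(argument=value, ...), one argument or row to a line, values as JSON. play_rows: Moves the arm, as the interface text tells. Its arguments: {"type":"object","properties":{"translation":{"type":"array"},"turn":{"type":"array"},"fingers":{"type":"array"},"grip_force":{"type":"number"}},"required":["translation","turn","fingers"]}

```bash
ls; mkdir -p pics; python3 - <<'E'
from bench import ctrl
import cv2
s=ctrl.get_state();print({k:s[k] for k in('time','position','tool_rot','grip_width','ft_force')})
for n in("scene","side","wrist"):
    i=ctrl.camera_info(n);print(n,i)
    cv2.imwrite(f"pics/a_{n}.png",ctrl.get_image(n))
E
```

```text
pics
{'time': 0.0, 'position': array([0.14292193, 0.63352005, 0.22143677]), 'tool_rot': array([-1.56572668,  0.17428405, -0.17408902]), 'grip_width': 0.9991167739052914, 'ft_force': array([-0.26353212, -0.46175257,  0.03855348])}
scene {'camera_matrix': array([[552.99162566,   0.        , 320.62688915],
       [  0.        , 552.99162566, 244.50747796],
       [  0.        ,   0.        ,   1.        ]]), 'R': array([[-0.39798859,  0.91737473, -0.00535626],
       [ 0.71552462,  0.30675454, -0.62763538],
       [-0.57413378, -0.25362425, -0.77848901]]), 't': array([ 0.25057507, -0.32963562,  1.70800461])}
side {'camera_matrix': array([[480.43913408,   0.        , 308.74300766],
       [  0.        , 480.43913408, 247.64727966],
       [  0.        ,   0.        ,   1.        ]]), 'R': array([[ 0.97103685, -0.23872141,  0.00997582],
       [-0.17659749, -0.74520899, -0.64302169],
       [ 0.16093711,  0.62263605, -0.76578299]]), 't': array([-0.5936787 ,  0.18530818,  1.05846578])}
wrist {'camera_matrix': array([[330.52889832,   0.        , 324.62565601],
       [  0.        , 330.52889832, 237.74708152],
       [  0.        ,   0.        ,   1.        ]]), 'R': array([[ 0.21912556,  0.97569426, -0.00216781],
       [ 0.93716664, -0.20985362,  0.27871158],
       [ 0.27148236, -0.06310443, -0.96037241]]), 't': array([-0.64925798, -0.03446467,  0.39018867])}
```

View pics/a_scene.png

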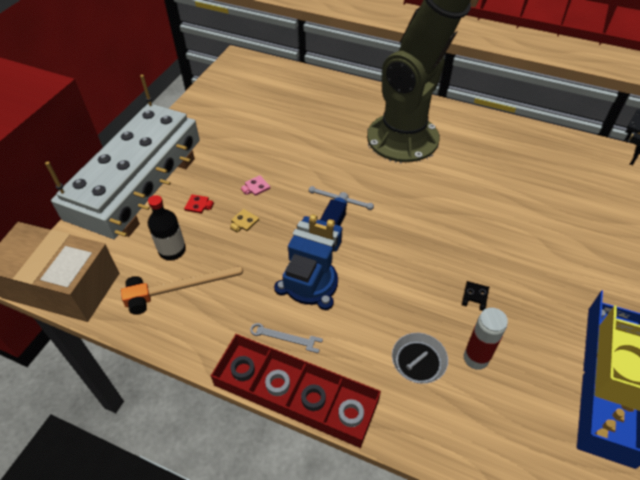

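View pics/a_side.png

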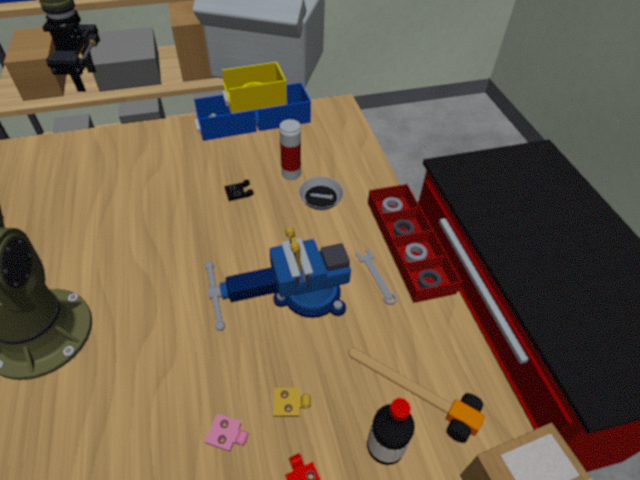

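View pics/a_wrist.png

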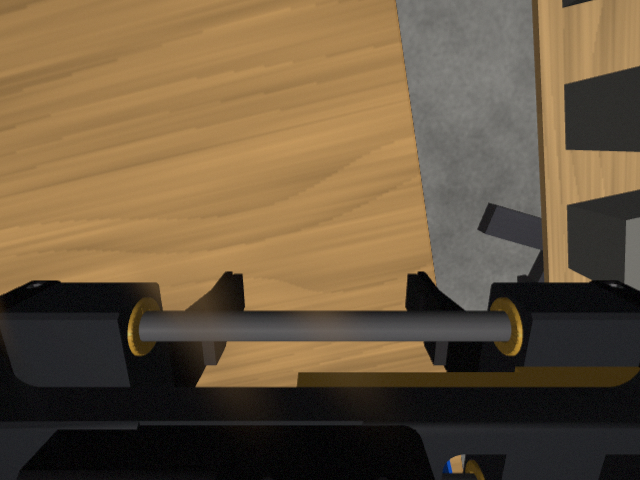

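The scene view shows the loose yellow leaf at about (244,220) and the clamped leaf at (321,228). In the side view they are at (292,402) and (293,243). The pink and red look-alikes lie beside the loose leaf, and the wrist camera looks off the bench.

```bash
cat > h.py <<'E'
import numpy as np, cv2
from bench import ctrl
from scipy.spatial.transform import Rotation as Ro
def ray(ci,uv):
    K,R,t=ci['camera_matrix'],ci['R'],ci['t']
    d=R.T@np.linalg.inv(K)@np.array([uv[0],uv[1],1.]); return -R.T@t,d/np.linalg.norm(d)
def plane(ci,uv,z):
    c,d=ray(ci,uv); return c+d*(z-c[2])/d[2]
def tri(rs):
    A=np.zeros((3,3));b=np.zeros(3)
    for c,d in rs:
        P=np.eye(3)-np.outer(d,d);A+=P;b+=P@c
    p=np.linalg.solve(A,b);return p,[np.linalg.norm((np.eye(3)-np.outer(d,d))@(p-c)) for c,d in rs]
def proj(ci,X):
    p=(ci['R']@np.asarray(X,float).T).T+ci['t']; p=p@ci['camera_matrix'].T; return p[...,:2]/p[...,2:]
def yellow(im):
    h=cv2.cvtColor(im,cv2.COLOR_BGR2HSV); return cv2.inRange(h,(20,110,60),(34,255,255))
E
python3 - <<'E'
from h import *
for n,b in(("scene",(215,190,360,260)),("side",(260,215,330,430))):
    im=cv2.imread(f"pics/a_{n}.png");m=yellow(im)
    N,l,st,c=cv2.connectedComponentsWithStats(m)
    ci=ctrl.camera_info(n)
    for i in range(1,N):
        x,y,w,h,a=st[i]
        if a>8 and b[0]<c[i][0]<b[2] and b[1]<c[i][1]<b[3]:
            cs,_=cv2.findContours((l==i).astype('uint8'),0,2)
            print(n,st[i],c[i],plane(ci,c[i],.01),plane(ci,c[i],.19))
    u0,v0,u1,v1=b if n=="scene" else (255,215,345,430)
    crop=im[v0:v1,u0:u1];s=min(800//(u1-u0),600//(v1-v0)) 
    cv2.imwrite(f"pics/b_{n}.png",cv2.resize(crop,None,fx=s,fy=s,interpolation=cv2.INTER_CUBIC));print(n,s)
E
```

```text
scene [231 209  27  22 348] [243.09195402 220.16666667] [ 0.49957352 -0.28335835  0.01      ] [ 0.63151231 -0.1883921   0.19      ]
scene [310 215  24  23 262] [321.01908397 226.88167939] [ 0.43897436 -0.08150756  0.01      ] [ 0.58070375 -0.01915299  0.19      ]
scene 5
side [285 227  16  42 237] [293.34177215 242.41772152] [0.59949272 0.1157822  0.01      ] [ 0.56825637 -0.03559642  0.19      ]
side [272 386  39  32 901] [289.2108768  401.34739179] [ 0.5007334  -0.28748554  0.01      ] [ 0.4887019  -0.36044424  0.19      ]
side 2
```

```bash
python3 - <<'E'
from h import *
np.set_printoptions(precision=4,suppress=True)
s=ctrl.get_state();T=Ro.from_rotvec(s['tool_rot']).as_matrix();print(T)
ci=ctrl.camera_info('wrist');c=-ci['R'].T@ci['t'];print('cam in tool',T.T@(c-s['position']),'cam axes in tool\n',(ci['R']@T).T)
for n,p in(('scene',[(261,185),(338,197)]),('side',[(225,433),(246,437),(218,325),(210,265),(400,410)])):
    for q in p: print(n,q,plane(ctrl.camera_info(n),q,.01),plane(ctrl.camera_info(n),q,.086))
E
```

```text
[[ 0.9755 -0.0002  0.2199]
 [-0.2199 -0.0015  0.9755]
 [ 0.0001 -1.     -0.0015]]
cam in tool [-0.0763 -0.1614  0.0002] cam axes in tool
 [[-0.0008  0.9604  0.2786]
 [ 0.0004 -0.2786  0.9604]
 [ 1.      0.0009 -0.0002]]
scene (261, 185) [ 0.3623 -0.3002  0.01  ] [ 0.4274 -0.259   0.086 ]
scene (338, 197) [ 0.3199 -0.0817  0.01  ] [ 0.3879 -0.0553  0.086 ]
side (225, 433) [ 0.3692 -0.3193  0.01  ] [ 0.3749 -0.3475  0.086 ]
side (246, 437) [ 0.4067 -0.336   0.01  ] [ 0.4093 -0.3629  0.086 ]
side (218, 325) [ 0.3848 -0.0807  0.01  ] [ 0.3892 -0.1285  0.086 ]
side (210, 265) [0.3862 0.0918 0.01  ] [0.3905 0.0299 0.086 ]
side (400, 410) [ 0.7084 -0.3556  0.01  ] [ 0.6863 -0.3808  0.086 ]
```

View pics/b_scene.png

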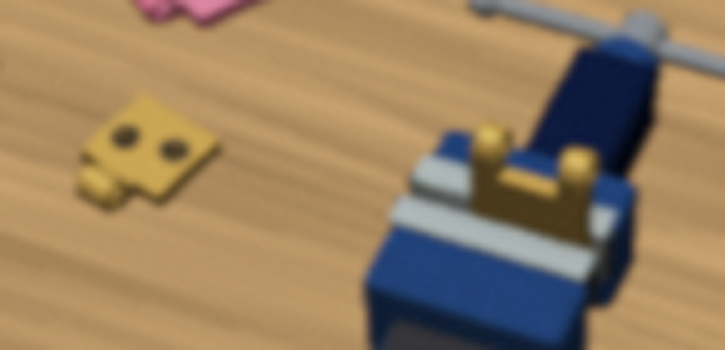

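View pics/b_side.png

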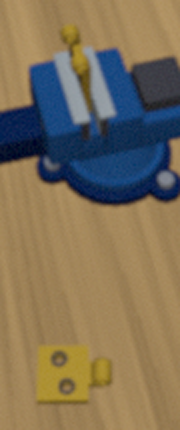

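Request:
play_rows(
  translation=[
    [30,-20,0],
    [38,-15,0],
    [38,-15,0],
    [38,-15,0],
    [38,-15,0],
    [40,-5,0],
    [40,-5,0],
    [40,0,0],
    [40,0,0],
    [40,0,0],
  ],
  turn=[
    [0,0.05,0],
    [0,0.062,0],
    [0,0.062,0],
    [0,0.062,0],
    [0,0.062,0],
    [0,0.064,0],
    [0,0.064,0],
    [0,0.064,0],
    [0,0.064,0],
    [0,0.064,0],
  ],
  fingers=[1,1,1,1,1,1,1,1,1,1],
)

```text
time: 0.98
position: [0.4742, 0.4519, 0.3121]
tool_rot: [-1.469, 0.658, -0.658]
ft_force: [0.8, -0.6, -0.8]
grip_width: 0.996
```

Request:
play_rows(
  translation=[
    [40,0,0],
    [40,0,0],
    [40,0,0],
    [40,0,0],
    [40,0,0],
    [40,0,0],
    [40,0,0],
    [40,0,0],
    [40,0,0],
    [30,0,0],
  ],
  turn=[
    [0,0.064,0],
    [0,0.064,0],
    [0,0.064,0],
    [0,0.064,0],
    [0,0.064,0],
    [0,0.064,0],
    [0,0.064,0],
    [0,0.064,0],
    [0,0.064,0],
    [0,0.05,0],
  ],
  fingers=[1,1,1,1,1,1,1,1,1,1],
)

```text
time: 1.82
position: [0.6404, 0.1031, 0.3122]
tool_rot: [-1.256, 1.136, -1.138]
ft_force: [0.1, -1.0, 0.4]
grip_width: 0.999
```

```bash
python3 - <<'E'
from h import *
np.set_printoptions(precision=4,suppress=True)
C={n:ctrl.camera_info(n) for n in('scene','side')}
def t2(a,b):
    p,r=tri([ray(C['scene'],a),ray(C['side'],b)]);return p,np.round(r,4)
# handle ends; zoom crops: scene crop off (215,190)/5 ; side crop (255,215)/2
A=t2((311,190),(220,327));B=t2((371,206),(210,263));print('handle',A,B,np.degrees(np.arctan2(*(B[0]-A[0])[[0,1]])))
# clamped knuckle tops
k1=t2((215+490/5,190+128/5),(255+81/2,215+52/2));k2=t2((215+578/5,190+155/5),(255+69/2,215+30/2));print('kn',k1,k2)
im=cv2.imread('pics/a_side.png');m=yellow(im);m[:370]=0;m[430:]=0;m[:,:260]=0;m[:,320:]=0
m2=cv2.morphologyEx(m,cv2.MORPH_OPEN,np.ones((3,3)))
cs,_=cv2.findContours(m2,0,2);c=max(cs,key=cv2.contourArea)
P=np.array([plane(C['side'],q,.01)[:2] for q in c[:,0]+0.0])
r=cv2.minAreaRect((P*1000).astype('float32'));print(r,cv2.boxPoints(r))
s=ctrl.get_state();print(s['joint_positions'],s['position'])
E
```

```text
handle (array([ 0.3915, -0.1315,  0.0836]), array([0.0013, 0.0013])) (array([0.3899, 0.0343, 0.0899]), array([0.0021, 0.0021])) -0.5631046018210234
kn (array([ 0.57  , -0.0442,  0.2046]), array([0.0011, 0.0011])) (array([ 0.565 , -0.0049,  0.1976]), array([0.0025, 0.0025]))
((504.72015380859375, -288.16461181640625), (59.180057525634766, 74.51908874511719), 76.44084167480469) [[ 461.5617 -308.1945]
 [ 534.0038 -325.6654]
 [ 547.8785 -268.1348]
 [ 475.4365 -250.6638]]
[-0.5544  0.309   0.4658  1.3239 -0.1351  1.5404 -0.0053] [0.6404 0.1031 0.3122]
```

```bash
cat >> h.py <<'E'
def plan(p1,head,n,pose=None):
    """tool-down goal at p1, tool x heading head (deg); rows in tool axes"""
    s=ctrl.get_state();p=np.array(s['position']) if pose is None else pose[0]
    T=Ro.from_rotvec(s['tool_rot']).as_matrix() if pose is None else pose[1]
    h=np.radians(head);x=np.array([np.cos(h),np.sin(h),0]);y=np.array([0,0,-1.]);G=np.c_[x,y,np.cross(x,y)]
    w=Ro.from_matrix(T.T@G).as_rotvec()
    tr=[]
    for i in range(n):
        Ti=T@Ro.from_rotvec(w*i/n).as_matrix(); tr.append(np.round(Ti.T@((np.asarray(p1)-p)/n)*1000,1).tolist())
    print('heading now',np.degrees(np.arctan2(T[1,0],T[0,0])),'turn total deg',np.degrees(w),'per row',np.round(w/n,4))
    print(tr)
E
python3 - <<'E'
from h import *
plan([.498,-.2865,.25],166.5,20)
E
```

```text
heading now -84.36873025389367 turn total deg [-9.65571814e-02  1.09131214e+02  9.08917828e-02] per row [-0.0001  0.0952  0.0001]
[[18.7, 3.1, -9.0], [19.5, 3.1, -7.2], [20.0, 3.1, -5.3], [20.5, 3.1, -3.4], [20.7, 3.1, -1.4], [20.7, 3.1, 0.6], [20.6, 3.1, 2.5], [20.2, 3.1, 4.5], [19.7, 3.1, 6.4], [19.0, 3.1, 8.2], [18.2, 3.1, 10.0], [17.1, 3.1, 11.7], [15.9, 3.1, 13.3], [14.6, 3.1, 14.7], [13.1, 3.1, 16.0], [11.6, 3.1, 17.2], [9.9, 3.1, 18.2], [8.1, 3.1, 19.1], [6.2, 3.1, 19.8], [4.3, 3.1, 20.3]]
```

Request:
play_rows(
  translation=[
    [18.7,0,-9],
    [19.5,0,-7.2],
    [20,0,-5.3],
    [20.5,0,-3.4],
    [20.7,0,-1.4],
    [20.7,0,0.6],
    [20.6,0,2.5],
    [20.2,0,4.5],
    [19.7,0,6.4],
    [19,0,8.2],
  ],
  turn=[
    [0,0.0952,0],
    [0,0.0952,0],
    [0,0.0952,0],
    [0,0.0952,0],
    [0,0.0952,0],
    [0,0.0952,0],
    [0,0.0952,0],
    [0,0.0952,0],
    [0,0.0952,0],
    [0,0.0952,0],
  ],
  fingers=[1,1,1,1,1,1,1,1,1,1],
)

```text
time: 2.65
position: [0.5693, -0.0883, 0.3123]
tool_rot: [-0.678, 1.804, -1.803]
ft_force: [-0.4, -0.1, 0.4]
grip_width: 0.998
```

Request:
play_rows(
  translation=[
    [18.2,0,10],
    [17.1,0,11.7],
    [15.9,6,13.3],
    [14.6,6,14.7],
    [13.1,7,16],
    [11.6,7,17.2],
    [9.9,7,18.2],
    [8.1,7,19.1],
    [6.2,7,19.8],
    [4.3,7,20.3],
  ],
  turn=[
    [0,0.0952,0],
    [0,0.0952,0],
    [0,0.0952,0],
    [0,0.0952,0],
    [0,0.0952,0],
    [0,0.0952,0],
    [0,0.0952,0],
    [0,0.0952,0],
    [0,0.0952,0],
    [0,0.0952,0],
  ],
  fingers=[1,1,1,1,1,1,1,1,1,1],
)

```text
time: 3.48
position: [0.4996, -0.2834, 0.258]
tool_rot: [-0.245, -2.099, 2.098]
ft_force: [0.0, -0.2, -0.6]
grip_width: 1.0
```

```bash
python3 - <<'E'
from h import *
np.set_printoptions(precision=4,suppress=True)
s=ctrl.get_state();ci=ctrl.camera_info('wrist');im=ctrl.get_image('wrist');cv2.imwrite('pics/c_wrist.png',im)
import pickle;pickle.dump((s,ci),open('c.pkl','wb'))
print(s['position'],s['joint_positions'],s['qd'])
E
```

```text
[ 0.4996 -0.2834  0.258 ] [-0.3038  0.1869  0.8877  1.6181 -0.147   1.4067 -1.204 ] [ 0.2825  0.209   0.2701  0.0459 -0.1968 -0.1368 -0.5501]
```

View pics/c_wrist.png

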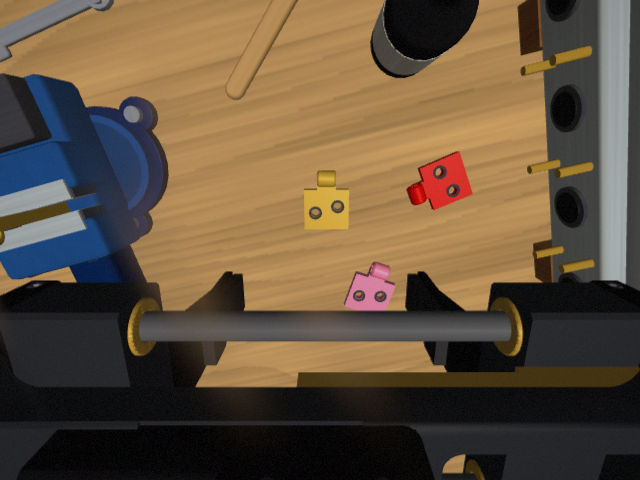

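The wrist view shows the loose leaf at (327,200), its knuckle pointing up the image. The look-alikes are at (440,180) and (370,288). I'll measure the leaf with the arm settled.

```bash
cat >> h.py <<'E'
def leafmeas(im,ci,box,ztop=.01,k=27):
    m=yellow(im);M=np.zeros_like(m);u0,v0,u1,v1=box;M[v0:v1,u0:u1]=m[v0:v1,u0:u1]
    M=cv2.morphologyEx(M,cv2.MORPH_CLOSE,np.ones((15,15)))
    pl=cv2.morphologyEx(M,cv2.MORPH_OPEN,np.ones((k,k)))
    c=max(cv2.findContours(pl,0,1)[0],key=cv2.contourArea)
    P=np.array([plane(ci,q,ztop)[:2] for q in c[:,0]])*1000
    r=cv2.minAreaRect(P.astype('float32'))
    kn=cv2.subtract(M,pl);kn=cv2.morphologyEx(kn,cv2.MORPH_OPEN,np.ones((5,5)))
    cc=max(cv2.findContours(kn,0,1)[0],key=cv2.contourArea);
    K=np.array([plane(ci,q,ztop)[:2] for q in cc[:,0]])*1000
    return r,cv2.boxPoints(r),K,c,cc
E
python3 - <<'E'
from h import *
np.set_printoptions(precision=4,suppress=True)
s=ctrl.get_state();ci=ctrl.camera_info('wrist');im=ctrl.get_image('wrist');cv2.imwrite('pics/d_wrist.png',im)
print(s['position'],s['qd'])
r,b,K,c,cc=leafmeas(im,ci,(285,160,365,250));print(r,b);print('kn',K.mean(0),cv2.boundingRect(c),cv2.boundingRect(cc))
rk=cv2.minAreaRect(K.astype('float32'));print(rk)
mid=np.array(r[0]);d=np.array(rk[0])-mid;print('heading via kn',np.degrees(np.arctan2(d[1],d[0])),np.linalg.norm(d))
T=Ro.from_rotvec(s['tool_rot']).as_matrix();print(np.degrees(np.arctan2(T[1,0],T[0,0])))
E
```

```text
[ 0.4963 -0.2882  0.2569] [-0.011  -0.0239 -0.007   0.0037  0.0381  0.0396  0.1044]
((494.8507995605469, -283.9422607421875), (55.84590530395508, 50.78752899169922), 76.0677261352539) [[ 463.481  -304.9296]
 [ 512.7744 -317.1579]
 [ 526.2206 -262.9549]
 [ 476.9272 -250.7266]]
kn [ 530.364  -292.2172] (299, 187, 45, 41) (311, 169, 20, 18)
((530.783935546875, -292.2825622558594), (23.362701416015625, 20.52937126159668), 76.06831359863281)
heading via kn -13.067321749645389 36.88835712187392
166.0447793064624
```

```bash
python3 - <<'E'
from h import *
plan([.4995,-.2851,.06],166.07,10)
E
```

```text
heading now 166.4349865840134 turn total deg [-0.10626307  0.36511059  0.13422559] per row [-0.0002  0.0006  0.0002]
[[-0.2, 19.7, -0.2], [-0.2, 19.7, -0.2], [-0.2, 19.7, -0.2], [-0.2, 19.7, -0.2], [-0.2, 19.7, -0.2], [-0.2, 19.7, -0.2], [-0.2, 19.7, -0.2], [-0.2, 19.7, -0.2], [-0.2, 19.7, -0.2], [-0.2, 19.7, -0.2]]
```

Request:
play_rows(
  translation=[
    [-0.2,20,-0.2],
    [-0.2,25,-0.2],
    [-0.2,25,-0.2],
    [-0.2,25,-0.2],
    [-0.2,25,-0.2],
    [-0.2,25,-0.2],
    [-0.2,25,-0.2],
    [-0.2,20,-0.2],
    [0,7,0],
    [0,0,0],
  ],
  turn=[
    [0,0,0],
    [0,0,0],
    [0,0,0],
    [0,0,0],
    [0,0,0],
    [0,0,0],
    [0,0,0],
    [0,0,0],
    [0,0,0],
    [0,0,0],
  ],
  fingers=[1,1,1,1,1,1,1,1,1,1],
)

```text
time: 4.42
position: [0.5012, -0.2799, 0.0598]
tool_rot: [-0.235, -2.101, 2.099]
ft_force: [-0.3, 0.4, -0.0]
grip_width: 1.002
```

```bash
python3 - <<'E'
from h import *
np.set_printoptions(precision=4,suppress=True)
s=ctrl.get_state();ci=ctrl.camera_info('wrist');im=ctrl.get_image('wrist');cv2.imwrite('pics/e_wrist.png',im)
print(s['position'],s['qd'])
plan([.4995,-.2851,.004],166.07,10)
E
```

```text
[ 0.5012 -0.2799  0.0598] [-0.0055 -0.035   0.0244 -0.0436  0.0158  0.0191 -0.0125]
heading now 166.99343968225412 turn total deg [0.0078 0.9234 0.0628] per row [0.     0.0016 0.0001]
[[0.2, 5.7, 0.5], [0.2, 5.7, 0.5], [0.2, 5.7, 0.5], [0.2, 5.7, 0.5], [0.2, 5.7, 0.5], [0.2, 5.7, 0.5], [0.2, 5.7, 0.5], [0.2, 5.7, 0.5], [0.2, 5.7, 0.5], [0.2, 5.7, 0.5]]
```

View pics/e_wrist.png

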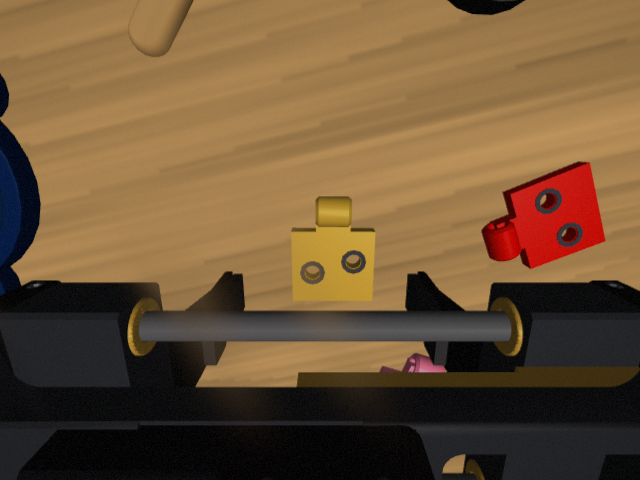

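```bash
python3 - <<'E'
from h import *
np.set_printoptions(precision=4,suppress=True)
im0=None
for k in range(2):
    s=ctrl.get_state();ci=ctrl.camera_info('wrist');im=ctrl.get_image('wrist')
    r,b,K,c,cc=leafmeas(im,ci,(270,180,395,308),k=41);rk=cv2.minAreaRect(K.astype('float32'))
    print(s['time'],s['position'],np.array(r[0]),r[1:],rk)
    T=Ro.from_rotvec(s['tool_rot']).as_matrix();print(np.degrees(np.arctan2(T[1,0],T[0,0])),T[2])
    a=np.radians(r[2]-90);o=np.array(r[0])/1000+.00475*np.array([np.cos(a),np.sin(a)]);print('plate pt',o)
plan([*o,.004],180+np.degrees(a),10)
E
```

```text
4.4667 [ 0.5022 -0.2809  0.0613] [ 495.7194 -283.9352] ((55.83957290649414, 52.71940612792969), 77.04070281982422) ((531.6908569335938, -292.8946533203125), (23.238983154296875, 20.03773307800293), 77.04075622558594)
166.99343968225412 [ 0.0011 -1.     -0.0001]
plate pt [ 0.5003 -0.285 ]
4.5167 [ 0.5029 -0.2815  0.0624] [ 495.575  -283.9105] ((55.829315185546875, 51.554161071777344), 77.0095443725586) ((531.0980834960938, -292.59698486328125), (23.399017333984375, 20.20279312133789), 77.01692962646484)
166.9761441009644 [-0.001  -1.      0.0001]
plate pt [ 0.5002 -0.285 ]
heading now 166.96069109021977 turn total deg [-0.0096 -0.0489 -0.1295] per row [-0.     -0.0001 -0.0002]
[[0.2, 5.9, 0.4], [0.2, 5.9, 0.4], [0.2, 5.9, 0.4], [0.2, 5.9, 0.4], [0.2, 5.9, 0.4], [0.2, 5.9, 0.4], [0.2, 5.9, 0.4], [0.2, 5.9, 0.4], [0.2, 5.9, 0.4], [0.2, 5.9, 0.4]]
```

Request:
play_rows(
  translation=[
    [0.3,8,0.5],
    [0.3,8,0.5],
    [0.3,8,0.5],
    [0.3,8,0.5],
    [0.3,8,0.5],
    [0.3,8,0.5],
    [0.2,2,0.5],
    [0,0,0],
    [0,0,0],
    [0,0,0],
  ],
  turn=[
    [0,0,0],
    [0,0,0],
    [0,0,0],
    [0,0,0],
    [0,0,0],
    [0,0,0],
    [0,0,0],
    [0,0,0],
    [0,0,0],
    [0,0,0],
  ],
  fingers=[1,1,1,1,1,1,1,1,1,1],
)

```text
time: 5.4
position: [0.4997, -0.2847, 0.0119]
tool_rot: [-0.242, -2.101, 2.101]
ft_force: [-0.0, -0.0, -0.6]
grip_width: 1.0
```

```bash
python3 - <<'E'
from h import *
np.set_printoptions(precision=4,suppress=True)
for i in range(2):
  s=ctrl.get_state();im=ctrl.get_image('wrist');cv2.imwrite('pics/f_wrist.png',im);print(s['time'],s['position'],s['qd'],s['ft_force'])
plan([.5003,-.285,.004],167,10)
E
```

```text
5.4 [ 0.4997 -0.2847  0.0119] [-0.0026 -0.0056  0.0006 -0.0009 -0.0008  0.0002 -0.0003] [-0.0023 -0.0388 -0.607 ]
5.45 [ 0.4998 -0.2846  0.012 ] [-0.0007 -0.0023 -0.0021  0.0017 -0.0017  0.001   0.0002] [ 0.3182 -0.0466 -0.0498]
heading now 166.92921625438186 turn total deg [ 0.0038 -0.0708 -0.0535] per row [ 0.     -0.0001 -0.0001]
[[-0.1, 0.8, 0.0], [-0.1, 0.8, 0.0], [-0.1, 0.8, 0.0], [-0.1, 0.8, 0.0], [-0.1, 0.8, 0.0], [-0.1, 0.8, 0.0], [-0.1, 0.8, 0.0], [-0.1, 0.8, 0.0], [-0.1, 0.8, 0.0], [-0.1, 0.8, 0.0]]
```

View pics/f_wrist.png

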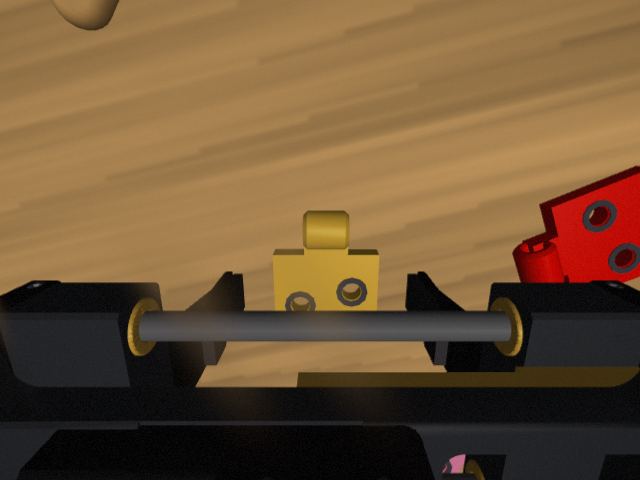

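The leaf is centred between the fingers (about 326 against 325). I'll go down and grip.

Request:
play_rows(
  translation=[
    [0,3,0],
    [0,3,0],
    [0,2.5,0],
    [0,0,0],
    [0,0,0],
    [0,0,0],
    [0,0,0],
    [0,0,0],
    [0,0,0],
    [0,0,0],
  ],
  turn=[
    [0,0,0],
    [0,0,0],
    [0,0,0],
    [0,0,0],
    [0,0,0],
    [0,0,0],
    [0,0,0],
    [0,0,0],
    [0,0,0],
    [0,0,0],
  ],
  fingers=[1,1,1,1,1,-1,-1,-1,-1,-1],
  grip_force=40,
)

```text
time: 6.33
position: [0.4995, -0.2844, 0.0031]
tool_rot: [-0.241, -2.101, 2.101]
ft_force: [1.1, -0.5, -0.3]
grip_width: 0.707
```

Request:
play_rows(
  translation=[
    [0,0,0],
    [0,0,0],
    [0,-4,0],
    [0,-8,0],
    [0,-15,0],
    [0,-25,0],
    [0,-35,0],
    [0,-40,0],
    [0,-40,0],
    [0,-40,0],
  ],
  turn=[
    [0,0,0],
    [0,0,0],
    [0,0,0],
    [0,0,0],
    [0,0,0],
    [0,0,0],
    [0,0,0],
    [0,0,0],
    [0,0,0],
    [0,0,0],
  ],
  fingers=[-1,-1,-1,-1,-1,-1,-1,-1,-1,-1],
)

```text
time: 7.17
position: [0.4984, -0.2844, 0.2121]
tool_rot: [-0.241, -2.1, 2.099]
ft_force: [1.4, -0.1, -3.6]
grip_width: 0.635
```

```bash
python3 - <<'E'
from h import *
np.set_printoptions(precision=4,suppress=True)
s=ctrl.get_state();im=ctrl.get_image('wrist');cv2.imwrite('pics/g_wrist.png',im);print(s['time'],s['position'],s['joint_positions'],s['ft_force'],s['grip_width'])
cv2.imwrite('pics/g_side.png',ctrl.get_image('side'))
E
```

```text
7.1667 [ 0.4984 -0.2844  0.2121] [-0.298   0.2173  0.8897  1.687  -0.174   1.3207 -1.1762] [ 1.3862 -0.0615 -3.6033] 0.6346915224801217
```

View pics/g_wrist.png

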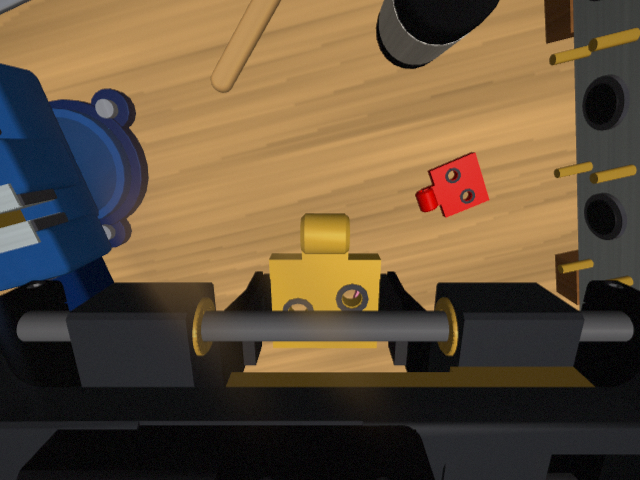

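Gripped: the opening is about 55 mm and the leaf hangs squarely in the fingers, with its knuckle at (326,233). Next I'll move to a viewing pose just short of the vice.

```bash
python3 - <<'E'
from h import *
plan([.463,-.024,.26],180,20)
E
```

```text
heading now 166.8815787878859 turn total deg [ -0.13427066 -13.11857189  -0.71449015] per row [-0.0001 -0.0114 -0.0006]
[[4.9, -2.2, -12.4], [4.7, -2.2, -12.4], [4.6, -2.2, -12.5], [4.5, -2.2, -12.5], [4.3, -2.2, -12.6], [4.2, -2.2, -12.6], [4.0, -2.2, -12.7], [3.9, -2.2, -12.7], [3.7, -2.2, -12.8], [3.6, -2.2, -12.8], [3.5, -2.2, -12.8], [3.3, -2.2, -12.9], [3.2, -2.1, -12.9], [3.0, -2.1, -13.0], [2.9, -2.1, -13.0], [2.7, -2.1, -13.0], [2.6, -2.1, -13.1], [2.4, -2.1, -13.1], [2.3, -2.1, -13.1], [2.1, -2.1, -13.1]]
```

Request:
play_rows(
  translation=[
    [4.9,-4,-12.4],
    [4.7,-4,-12.4],
    [4.6,-4,-12.5],
    [4.5,-4,-12.5],
    [4.3,-4,-12.6],
    [4.2,-4,-12.6],
    [4,-4,-12.7],
    [3.9,-4,-12.7],
    [3.7,-4,-12.8],
    [3.6,-4,-12.8],
  ],
  turn=[
    [0,-0.0114,0],
    [0,-0.0114,0],
    [0,-0.0114,0],
    [0,-0.0114,0],
    [0,-0.0114,0],
    [0,-0.0114,0],
    [0,-0.0114,0],
    [0,-0.0114,0],
    [0,-0.0114,0],
    [0,-0.0114,0],
  ],
  fingers=[-1,-1,-1,-1,-1,-1,-1,-1,-1,-1],
)

```text
time: 8.1
position: [0.4788, -0.1522, 0.2494]
tool_rot: [-0.122, -2.162, 2.161]
ft_force: [0.1, 0.2, -2.6]
grip_width: 0.639
```

Request:
play_rows(
  translation=[
    [4,0,-15],
    [4,0,-15],
    [4,0,-15],
    [4,0,-15],
    [3,0,-18],
    [3,0,-18],
    [3,0,-18],
    [3,0,-15],
    [0,0,0],
    [0,0,0],
  ],
  turn=[
    [0,-0.0143,0],
    [0,-0.0143,0],
    [0,-0.0143,0],
    [0,-0.0143,0],
    [0,-0.0143,0],
    [0,-0.0143,0],
    [0,-0.0143,0],
    [0,-0.0143,0],
    [0,0,0],
    [0,0,0],
  ],
  fingers=[-1,-1,-1,-1,-1,-1,-1,-1,-1,-1],
)

```text
time: 8.93
position: [0.4595, -0.0216, 0.2497]
tool_rot: [-0.003, 2.22, -2.221]
ft_force: [0.8, -1.1, -2.3]
grip_width: 0.633
```

```bash
python3 - <<'E'
from h import *
np.set_printoptions(precision=4,suppress=True)
ctrl.get_image('side')
s=ctrl.get_state();ci=ctrl.camera_info('wrist');im=ctrl.get_image('wrist');cv2.imwrite('pics/i_wrist.png',im);print(s['time'],s['position'],s['joint_positions'],s['qd'],s['ft_force'],s['grip_width'])
import pickle;pickle.dump((s,ci),open('i.pkl','wb'))
E
```

```text
8.9833 [ 0.4598 -0.0227  0.2498] [-0.6475 -0.143   0.5853  1.8734  0.0808  1.3885 -1.6523] [ 0.0111  0.0024  0.0189 -0.0087  0.0015 -0.0022  0.0008] [ 0.3765 -1.6271 -2.4515] 0.6362099842027087
```

View pics/i_wrist.png

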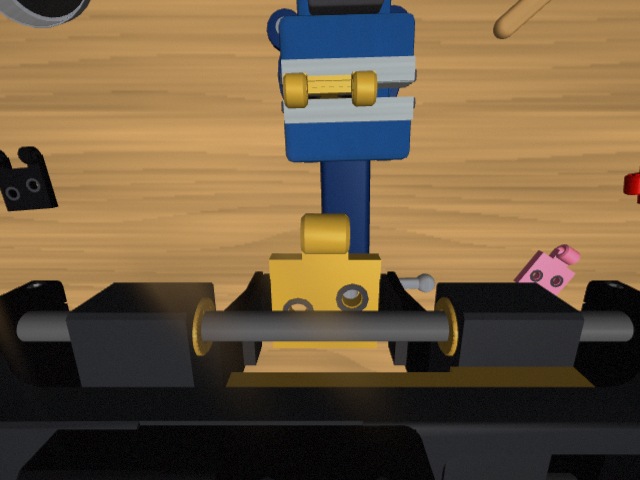

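The clamped leaf's knuckles are in clear view at (296,90) and (364,88), and the held knuckle is at (326,233). I'll measure both from their edges.

```bash
python3 - <<'E'
from h import *
im=cv2.imread('pics/i_wrist.png')
a=cv2.resize(im[60:120,270:390],None,fx=6,fy=6,interpolation=cv2.INTER_CUBIC)
b=cv2.resize(im[205:265,270:390],None,fx=4,fy=4,interpolation=cv2.INTER_CUBIC)
b=cv2.copyMakeBorder(b,0,0,0,240,cv2.BORDER_CONSTANT)
cv2.imwrite('pics/i_zoom.png',np.vstack([a,b]))
m=yellow(im)
for u in(288,294,300,304,310,320,330,340,350,356,362,368,373):
    v=np.where(m[60:125,u])[0]+60;print(u,v.min() if len(v) else None,v.max() if len(v) else None,end=' | ')
print()
for v in(78,84,90,96,100):
    u=np.where(m[v,270:390])[0]+270;d=np.where(np.diff(u)>1)[0];print(v,u.min(),u.max(),[(u[i],u[i+1]) for i in d])
for v in(215,222,230,238,246):
    u=np.where(m[v,270:390])[0]+270;print(v,u.min(),u.max())
for u in(308,316,325,334,342):
    v=np.where(m[200:300,u])[0]+200;print(u,v.min(),end=' ')
E
```

```text
288 74 107 | 294 73 107 | 300 73 107 | 304 73 107 | 310 76 94 | 320 76 98 | 330 75 97 | 340 75 93 | 350 75 92 | 356 72 105 | 362 72 105 | 368 71 105 | 373 71 103 | 
78 283 376 []
84 283 376 []
90 283 376 []
96 284 375 [(np.int64(307), np.int64(322)), (np.int64(336), np.int64(352))]
100 284 375 [(np.int64(307), np.int64(353))]
215 304 346
222 301 349
230 301 349
238 300 349
246 301 348
308 214 316 214 325 214 334 214 342 214
```

View pics/i_zoom.png

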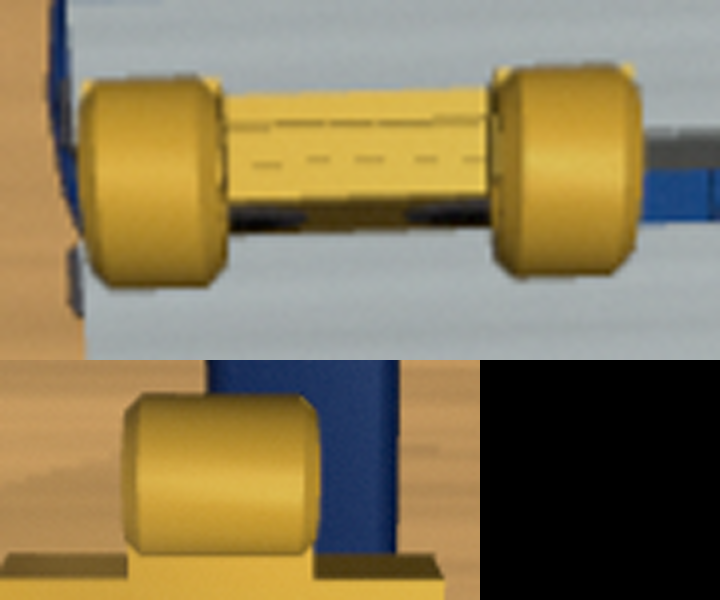

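```bash
cat >> h.py <<'E'
def cam2w(ci,u,v,d):
    K=ci['camera_matrix'];p=np.array([(u-K[0,2])/K[0,0]*d,(v-K[1,2])/K[1,1]*d,d]);return ci['R'].T@(p-ci['t'])
E
python3 - <<'E'
from h import *
import pickle
np.set_printoptions(precision=4,suppress=True)
s,ci=pickle.load(open('i.pkl','rb'));T=Ro.from_rotvec(s['tool_rot']).as_matrix();p=s['position']
print('head',np.degrees(np.arctan2(T[1,0],T[0,0])),T[2])
L=cam2w(ci,295.2,90,.2046);R=cam2w(ci,364.5,88.5,.2046);M=cam2w(ci,329.7,89.3,.2046)
print('L',L,'R',R,'M',M,'axis heading',np.degrees(np.arctan2(L[1]-R[1],L[0]-R[0])))
for d in(.160,.163):
    B=cam2w(ci,325,233.5,d);print('bore',B,'in tool',T.T@(B-p))
for n in('scene','side'):
    c=ctrl.camera_info(n);print(n,proj(c,M),proj(c,L),proj(c,R))
E
```

```text
head -179.99214956260857 [ 0.0003 -1.      0.0006]
L [ 0.567  -0.0044  0.1892] R [ 0.568  -0.0473  0.189 ] M [ 0.5675 -0.0257  0.1891] axis heading 91.25035587861487
bore [ 0.4935 -0.0228  0.2568] in tool [-0.0337 -0.007   0.    ]
bore [ 0.4927 -0.0228  0.254 ] in tool [-0.0329 -0.0041  0.0001]
scene [320.6771 222.1511] [329.5183 224.8208] [311.8243 219.5028]
side [291.9236 239.2255] [289.4966 231.7153] [294.4648 247.0064]
```

```bash
python3 - <<'E'
from h import *
th=np.radians(91.25);y=np.array([np.cos(th),np.sin(th),0]);x=np.array([y[1],-y[0],0]);z=np.array([0,0,1.])
M=np.array([.5675,-.0257,.1891])
out=[]
for n,(u0,v0) in(('scene',(295,200)),('side',(265,215))):
    im=cv2.imread(f'pics/a_{n}.png');ci=ctrl.camera_info(n);f=10
    z_=cv2.resize(im[v0:v0+50,u0:u0+50],None,fx=8,fy=8,interpolation=cv2.INTER_CUBIC)
    for yy in(-.028,-.014,.014,.028):
        a=np.linspace(0,6.283,40);P=M+yy*y+.01*(np.cos(a)[:,None]*x+np.sin(a)[:,None]*z)
        q=((proj(ci,P)-[u0,v0]+.5)*8).astype(int);cv2.polylines(z_,[q],True,(0,0,255) if abs(yy)>.02 else (0,255,0),1)
    out.append(z_)
cv2.imwrite('pics/j.png',np.hstack(out))
E
```

```text
(no output)
```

View pics/j.png

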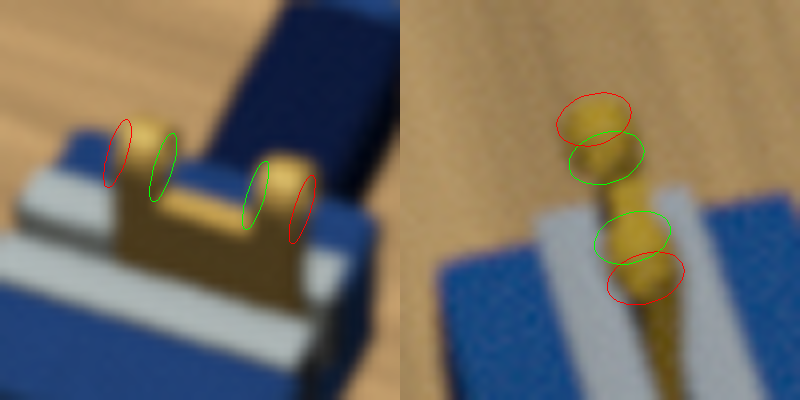

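Projected onto the scene and side images, the estimate (axis at about [0.5675, -0.0257, 0.189], yawed 1.25°) agrees to within about 1–2 mm. I'll move to a pre-insertion pose 30 mm above it.

```bash
python3 - <<'E'
from h import *
plan([.534,-.0264,.2126],181.25,8)
E
```

```text
heading now 179.94098861253423 turn total deg [-0.03047881 -1.30901075  0.00262962] per row [-0.0001 -0.0029  0.    ]
[[-9.3, 4.7, 0.4], [-9.3, 4.7, 0.4], [-9.3, 4.7, 0.4], [-9.3, 4.7, 0.5], [-9.3, 4.7, 0.5], [-9.3, 4.7, 0.5], [-9.3, 4.7, 0.5], [-9.3, 4.7, 0.6]]
```

Request:
play_rows(
  translation=[
    [-9.3,2,0.4],
    [-9.3,4,0.4],
    [-9.3,5,0.4],
    [-9.3,5,0.5],
    [-9.3,5,0.5],
    [-9.3,5,0.5],
    [-9.3,6,0.5],
    [-9.3,5,0.6],
    [0,0,0],
    [0,0,0],
  ],
  turn=[
    [0,-0.0029,0],
    [0,-0.0029,0],
    [0,-0.0029,0],
    [0,-0.0029,0],
    [0,-0.0029,0],
    [0,-0.0029,0],
    [0,-0.0029,0],
    [0,-0.0029,0],
    [0,0,0],
    [0,0,0],
  ],
  fingers=[-1,-1,-1,-1,-1,-1,-1,-1,-1,-1],
)

```text
time: 9.87
position: [0.5342, -0.0265, 0.2127]
tool_rot: [-0.025, 2.21, -2.213]
ft_force: [0.0, -0.6, -3.6]
grip_width: 0.633
```

```bash
python3 - <<'E'
from h import *
np.set_printoptions(precision=4,suppress=True)
cv2.imwrite('pics/k_side.png',ctrl.get_image('side'))
s=ctrl.get_state();ci=ctrl.camera_info('wrist');im=ctrl.get_image('wrist');cv2.imwrite('pics/k_wrist.png',im);print(s['time'],s['position'],s['qd'],s['ft_force'],s['grip_width'])
import pickle;pickle.dump((s,ci),open('k.pkl','wb'))
cv2.imwrite('pics/k_zoom.png',cv2.resize(im[190:270,255:395],None,fx=5.5,fy=5.5,interpolation=cv2.INTER_CUBIC))
plan([.534,-.0264,.2126],181.25,1)
E
```

```text
9.9167 [ 0.534  -0.0263  0.213 ] [-0.0022 -0.018  -0.0054  0.0028 -0.0011 -0.0015  0.0011] [-0.75   -0.6105 -2.311 ] 0.6347149709652018
heading now -178.724237104332 turn total deg [-0.0091  0.0258  0.0118] per row [-0.0002  0.0004  0.0002]
[[0.1, 0.7, 0.4]]
```

View pics/k_zoom.png

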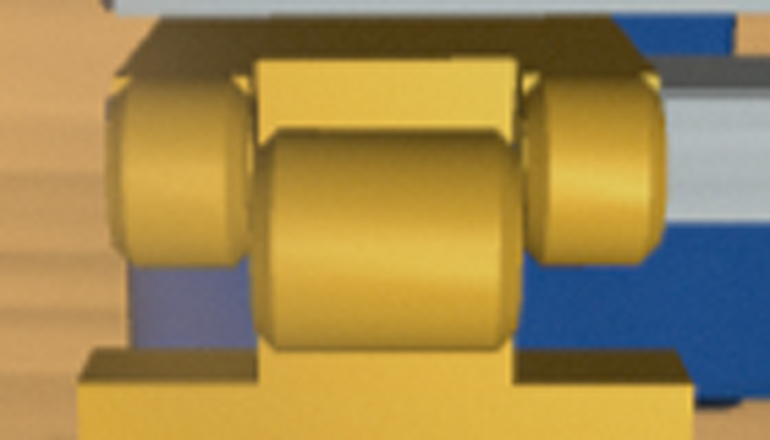

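View pics/k_side.png

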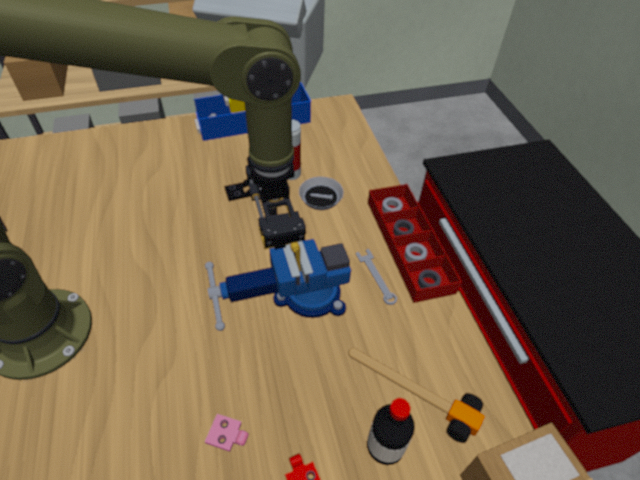

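The held knuckle is centred between the clamped ones (u = 325.2 for both). Fore-aft there is about 0.8 mm to correct. I'll go down part way.

Request:
play_rows(
  translation=[
    [0.4,1,0],
    [0.4,2,0],
    [0,2.5,0],
    [0,3,0],
    [0,3,0],
    [0,3,0],
    [0,3,0],
    [0,2.5,0],
    [0,0,0],
    [0,0,0],
  ],
  turn=[
    [0,0,0],
    [0,0,0],
    [0,0,0],
    [0,0,0],
    [0,0,0],
    [0,0,0],
    [0,0,0],
    [0,0,0],
    [0,0,0],
    [0,0,0],
  ],
  fingers=[-1,-1,-1,-1,-1,-1,-1,-1,-1,-1],
)

```text
time: 10.8
position: [0.5335, -0.0253, 0.1929]
tool_rot: [-0.026, 2.21, -2.21]
ft_force: [-0.2, 0.5, -3.4]
grip_width: 0.637
```

```bash
cat > look.py <<'E'
from h import *
import sys
np.set_printoptions(precision=4,suppress=True)
s=ctrl.get_state();ci=ctrl.camera_info('wrist');im=ctrl.get_image('wrist');n=sys.argv[1]
cv2.imwrite(f'pics/{n}_wrist.png',im);print(s['time'],s['position'],s['ft_force'],s['grip_width'])
T=Ro.from_rotvec(s['tool_rot']).as_matrix();print(np.degrees(np.arctan2(T[1,0],T[0,0])),T[2])
cv2.imwrite(f'pics/{n}_zoom.png',cv2.resize(im[190:270,255:395],None,fx=5.5,fy=5.5,interpolation=cv2.INTER_CUBIC))
E
python3 look.py l
```

```text
10.8 [ 0.5335 -0.0253  0.1929] [-0.2369  0.512  -3.3878] 0.636956552724415
-178.66209220952183 [ 0.0004 -1.      0.0001]
```

View pics/l_zoom.png

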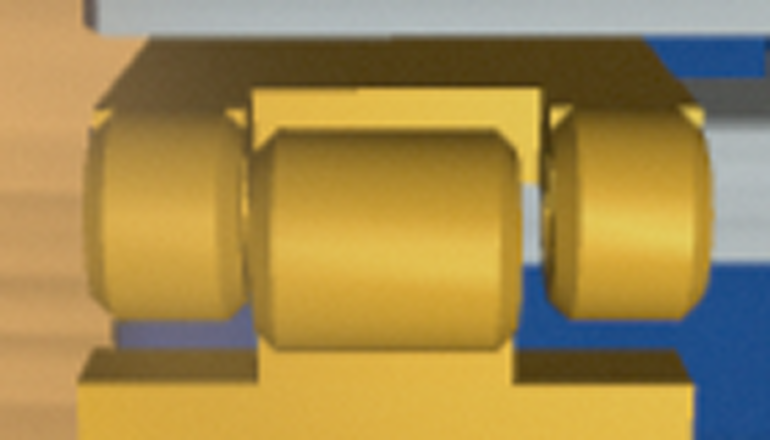

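Clamped pair: u centre about 2.3 px to the right of the held knuckle, so shift +1.2 mm along tool z. Fore-aft fits. About 9.5 mm of descent remains.

Request:
play_rows(
  translation=[
    [0,0,0.6],
    [0,0,0.6],
    [0,1.5,0],
    [0,1.5,0],
    [0,1.5,0],
    [0,1.5,0],
    [0,1.5,0],
    [0,1,0],
    [0,0.5,0],
    [0,0,0],
  ],
  turn=[
    [0,0,0],
    [0,0,0],
    [0,0,0],
    [0,0,0],
    [0,0,0],
    [0,0,0],
    [0,0,0],
    [0,0,0],
    [0,0,0],
    [0,0,0],
  ],
  fingers=[-1,-1,-1,-1,-1,-1,-1,-1,-1,-1],
)

```text
time: 11.68
position: [0.5335, -0.0265, 0.1839]
tool_rot: [-0.026, 2.21, -2.21]
ft_force: [0.0, 0.5, -3.2]
grip_width: 0.632
```

```bash
python3 look.py m; python3 -c "
from h import *
for n in('scene','side'):
    im=ctrl.get_image(n);c=ctrl.camera_info(n);u,v=proj(c,np.array([.56,-.025,.19])).astype(int);print(u,v)
    cv2.imwrite(f'pics/m_{n}.png',cv2.resize(im[v-35:v+35,u-45:u+45],None,fx=8,fy=8,interpolation=cv2.INTER_CUBIC))
"
```

```text
11.6833 [ 0.5335 -0.0265  0.1839] [ 0.0375  0.5225 -3.2052] 0.6315476437787734
-178.65870117550202 [ 0.0002 -1.     -0.    ]
322 219
288 239
```

View pics/m_zoom.png

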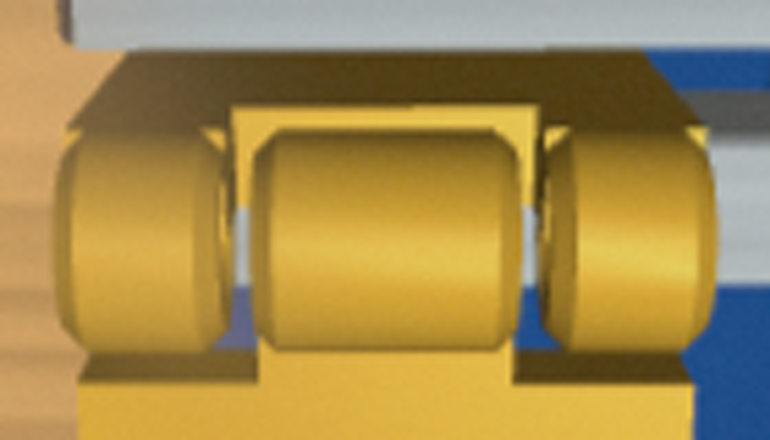

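View pics/m_scene.png

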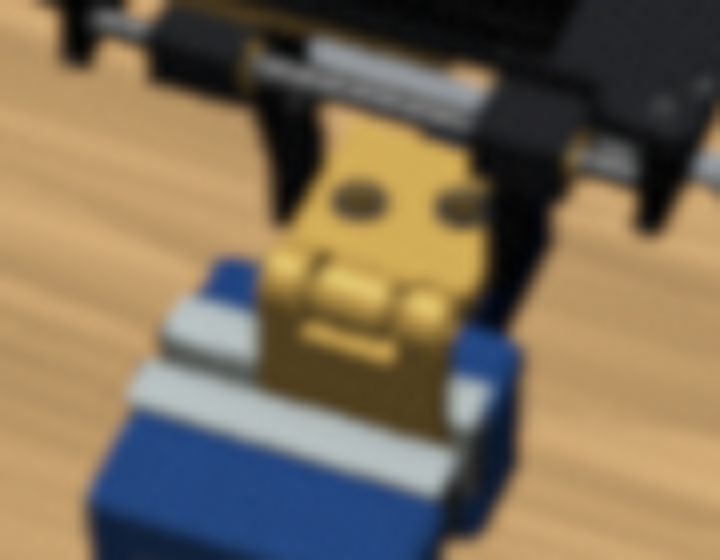

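View pics/m_side.png

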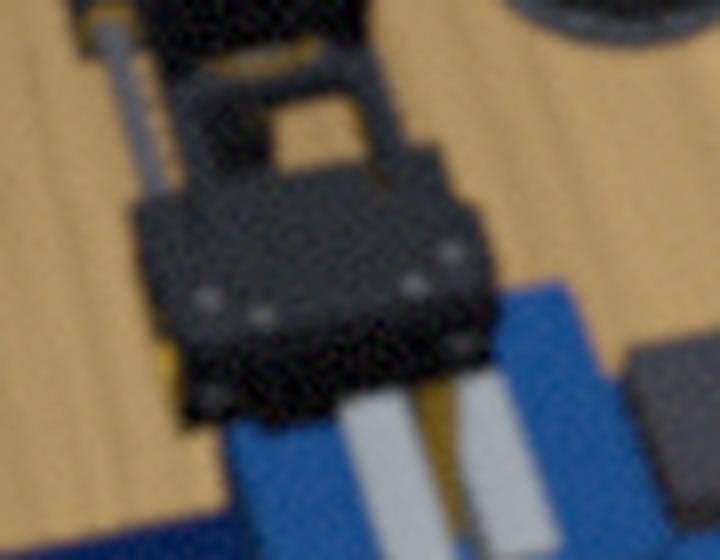

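All three knuckles line up: outer edges 53–717 (centre 385) against 250–522 (centre 386), top edges at 130, bottom edges at about 351. The width ratio is right for equal height. I'll hold still and confirm.

Request:
play_rows(
  translation=[
    [0,0,0],
    [0,0,0],
    [0,0,0],
    [0,0,0],
    [0,0,0],
    [0,0,0],
    [0,0,0],
    [0,0,0],
    [0,0,0],
    [0,0,0],
  ],
  turn=[
    [0,0,0],
    [0,0,0],
    [0,0,0],
    [0,0,0],
    [0,0,0],
    [0,0,0],
    [0,0,0],
    [0,0,0],
    [0,0,0],
    [0,0,0],
  ],
  fingers=[-1,-1,-1,-1,-1,-1,-1,-1,-1,-1],
)

```text
time: 12.67
position: [0.5336, -0.0265, 0.1841]
tool_rot: [-0.026, 2.21, -2.21]
ft_force: [0.3, 0.2, -3.0]
grip_width: 0.636
```

Request:
play_rows(
  translation=[
    [0,0,0],
    [0,0,0],
    [0,0,0],
    [0,0,0],
    [0,0,0],
    [0,0,0],
    [0,0,0],
    [0,0,0],
    [0,0,0],
    [0,0,0],
  ],
  turn=[
    [0,0,0],
    [0,0,0],
    [0,0,0],
    [0,0,0],
    [0,0,0],
    [0,0,0],
    [0,0,0],
    [0,0,0],
    [0,0,0],
    [0,0,0],
  ],
  fingers=[-1,-1,-1,-1,-1,-1,-1,-1,-1,-1],
)

```text
time: 13.5
position: [0.5336, -0.0265, 0.1841]
tool_rot: [-0.026, 2.21, -2.21]
ft_force: [-0.1, 0.6, -2.1]
grip_width: 0.632
```

```bash
python3 look.py n
```

```text
13.5 [ 0.5336 -0.0265  0.1841] [-0.0581  0.6377 -2.1425] 0.6322704887243819
-178.65830616756054 [-0.0001 -1.     -0.0001]
```

View pics/n_zoom.png

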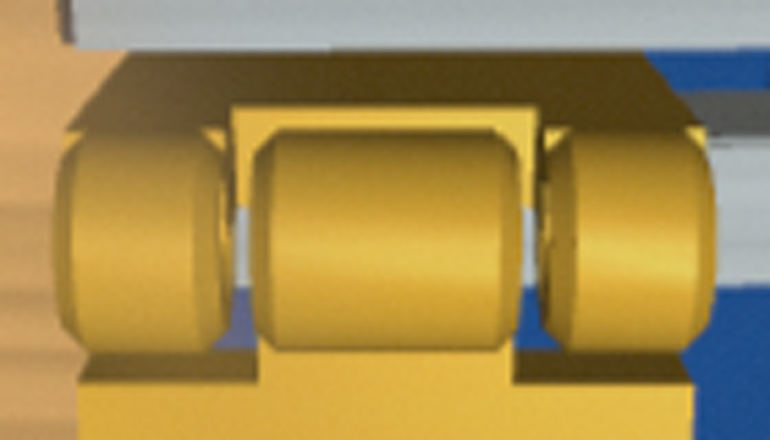

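The view is unchanged after 1.7 s of holding still, and the wrist carries only the leaf's weight. I'm handing in.

```bash
python3 -c "
from bench import ctrl
print(ctrl.close_job()); s=ctrl.get_state(); print(s['time'],s['position'],s['ft_force'],s['grip_width'])"
```

```text
the job is handed in; nothing more can be done
None
the job is handed in; nothing more can be done
```

I gripped the loose yellow leaf by its plate edges at 40 N, carried it over the vice's handle side and lowered its knuckle between the clamped leaf's two knuckles. I handed in with it still held there. The hand-in gives no verdict, so everything below comes from my own measurements.

**Alignment:** In the last wrist picture the held and clamped knuckles share the same centre to about 0.2 px. Their top and bottom edges match to within a pixel. The width ratio was 120.7 px, against 120.4 px expected at equal height. The tool axis is vertical, and its heading matches the measured axis to about 0.1°.

**Steadiness:** The position did not change over about 1.7 s of holding still. The wrist force was only 2–3 N, roughly the leaf's own weight, so there was no sign of pressing on the clamped leaf.

**One disagreement:** A height worked out from the pick-up on the bench put the target about 1–2 mm lower than the wrist picture did. I went with the wrist picture; both are inside the 3 mm tolerance.

**Not checked:** The side view of the final fit was hidden by the gripper. I also did not re-measure the other things on the bench; I saw no contact with any of them.

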